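# Press a driver board home on a sprung-pin test fixture and hold it for programming

### The arm

A 6-joint arm with a two-finger parallel gripper is mounted at the origin on a cart in front of the work surface, level with it; the furniture and walls round the work are solid. World frame = base frame: x ahead of the robot, y to its left, z up, the work surface at z = 0. Lengths are in m, angles in rad, forces in N, time in s.
With the tool pointing down it reaches from about 0.25 to 0.85 m from the base axis. Payload 12.5 kg.
Tool frame: the origin (TCP) lies at the very end of the fingers, on their centre line; the grasp point (between the pads) lies 19 mm behind it; z points along the fingers, y is the line along which they close (so a half turn about z gives the same grasp; the last joint's range is limited). The gripper opens to 93 mm and grips with 3 to 60 N. Pads are 15 mm wide; open, the fingers measure 128 mm over their backs; the gripper's body (75 mm by 188 mm) begins 65 mm behind the grasp point.
Start: joints at [-1.415, 0.351, 1.652, -0, 1.139, -0.085], TCP at [0.131, -0.534, 0.219] pointing down, gripper open.
Joint ranges: [-2.75, 2.75], [-0.79, 2.1], [0.01, 2.65], [-1.57, 4.71], [0.07, 3.14], [-2.87, 2.87]. Speed limits (rad/s): [2.22, 2.22, 2.79, 3.14, 3.14, 3.14].

### API

Orientations are given as [roll, pitch, yaw] about the fixed x, y, z axes, in that order (R = Rz(yaw) Ry(pitch) Rx(roll)).
In Python, from bench import ctrl gives the robot as it stands. The module is installed in compiled form; this text tells all that it offers.
- The arm moves only by the tool carry_out, never from a script. Its argument "rows" is a list of rows, each an object with "dp": the shift along the tool's x, y, z in m, a list of three; "turn": the turn about the tool's z in rad. A call has 1 to 10 rows; each row is the pose to reach, as a shift and turn from the pose commanded when the call began, along the tool's axes at that moment; what a row does not reach only later rows make up. A row lasts 1/12 s, in which the tool goes at most 41.7 mm and 7.16 degrees, less where a joint would pass 70% of its speed; a pose out of reach is approached as far as the arm can. A call with a gripper value outside its range is refused whole. "claw" is the opening, from -1 (shut) to 1 (fully open), set as the call begins (left out, the last holds). The fingers move at their own pace and stop on an object; "squeeze" is the grip in N (left out, the last holds). Time passes only in rows, so rows that repeat a pose let the fingers close. It gives the time, the measured TCP pose, the force, the opening and the grip force at its end, in the units of the state.
- ctrl.state(): the state, without advancing time (a new reading comes with each control period).
- ctrl.get_image(name): name is "side" or "top"; returns a dict with "img" (420x560x3 uint8, red, green, blue), "K" (3x3 intrinsics, pixels), "dist_coeffs" ([k1, k2, p1, p2, k3] as OpenCV has them; the pictures are not rectified), "extrinsics" (4x4, takes a point from camera to world coordinates). Camera axes: x right, y up, looking along -z (the intrinsics and any distortion apply to the point x, -y, -z); pixel columns grow to the right and rows downward; lengths in m; the calibration is good to about 2 mm. A picture is of the moment at which its call begins. There is no depth.
- ctrl.hand_in(): hands the job in; it is judged then, once.
The state is a dict: "time": time; "joint_pos": joint angles; "dq": joint speeds; "effort": joint torques, N m; "tcp_pos": TCP position; "orientation": TCP orientation; "force": force on the tool from outside, world axes, zero at the start; "wrist_torque": the same for the moment, N m; "opening": finger opening in m; "grasp_force": force on a finger pad.
Only numpy, scipy, OpenCV 4.12 (cv2) and the standard library are available. Lean on these libraries where they do the work, as an engineer would, in place of code of your own. Each camera call takes 0.05 s, during which the arm holds its last target. There are 200 camera calls.

### The job

Get the driver board ready for flashing: turn the wing knob on the aluminium test fixture anticlockwise so that its clamp dog swings off the steel tongue and the parked pin block springs up. Then take the blue board by its long edges, lower it level between the guide posts with its green terminal block on the side away from the robot, and press it gently down against the sprung pins until all four of its stand-offs rest on the steel stop pads. Finish while still holding the board pressed down there with a steady push; do not let go, and leave the things lying around alone.

Things in the scene. Friction and masses are not known exactly. Their poses are not given: they have to be found in the camera images.
- fixture: Test fixture, fixed on the worktop: H-shaped aluminium plate on a black base, 98 mm (x) by 200 mm (y -142 to +58 mm), deck 22 mm high. Origin on the worktop under the centre of the board nest, z up; the clamp knob stands at y = -115 mm. Beside the nest (|y| < 26 mm, |x| > 26 mm) the plate is notched away down to the worktop to give fingers room.
- nest_seat (a point): Where board_center lies when the board is home: 50 mm above the worktop over the fixture's origin, same axes as the fixture and the home board.
- guide_posts (a point): Centre of the nest at the height of the tips of its eight steel guide posts, 63.5 mm above the worktop; axes as the fixture. Posts: 8 mm diameter, 41.5 mm above the deck, at x +-35.5, y +-34 mm and x +-19, y +-45.5 mm. They leave the board 1.5 mm play on each side; their bullet noses (top 10 mm) lead it in.
- stop_pads: The four hard stops: steel discs of 11 mm diameter, 2 mm high on the deck, at x +-26, y +-36 mm of the fixture, under the board's stand-offs. Meant for a light push: 5 to 10 N beyond the spring's force is plenty, over 30 N is forcing it. Origin and axes as fixture.
- pin_block: Sprung pin block in the middle of the nest: black, 36x26 mm, ten brass pins on top, a 14 mm wide steel tongue running out at low level towards the knob. It slides straight up and down; origin and axes as fixture while parked, rising up to 8 mm with the block.
- pin_tips (a point): Centre of the pin tips (two rows within x +-11, y +-6 mm); they bear on the board's underside. Above the worktop: 47 mm parked under the dog, 55 mm freed and fully up, 49 mm pressed down by a home board. The spring pushes up with 4.5 N when fully up, about 8 N with the board home.
- knob_grip (a point): Centre of the knob's grey wing, on its upright turning axis, 61 mm above the worktop. The wing is 44 mm long (this point's y), 12 mm thick (x), 20 mm high. Below it a 12 mm wide steel dog points along this point's +y, 40 mm out from the axis; its top is 23 mm below this point, the space between is free but for a 19 mm thick hub and stem.
- clamp_knob (a joint): Angle (rad) of the clamp knob, growing anticlockwise seen from above, limits -0.25 and 1.6. It starts between -0.2 and 0.2, with the dog over the pin block's steel tongue. Past about 0.5 the dog is clear and the block springs up; turning to about 1 is ample. It takes about 0.1 N m to turn and stays where it is left.
- board_center (a point): Centre of the board: blue circuit board 60 mm (x) by 80 mm (y), 2 mm thick, on four brass stand-offs 25 mm long (6 mm thick, at x +-26, y +-36 mm), about 0.07 kg; parts on it rise 11 mm. It stands on the worktop, this point 26 mm up. Grip it across the 60 mm, at the middle of the 80 mm edges. z up, +x towards the edge with the green terminal block.
- board_terminal (a point): The green terminal block, at the level of the plate: x +23, y -19 mm from the board's centre, by one long edge (a row of gold contacts runs along the other). In the home board it lies on the fixture's +x side, away from the robot.
- board: The same board with its stand-offs; origin at the centre of the underside of the plate, same axes.
- solder_reel: Bystander, to be left alone: teal reel of solder, 54x83x30 mm; origin at the centre of its underside.
- tape_roll: Bystander, to be left alone: roll of black electrical tape, 55 mm across, 19 mm high; origin at the centre of its underside.
- cutters: Bystander, to be left alone: blue-handled side cutters, 112x32x11 mm, lying flat; origin at the centre of its underside.
- tweezers: Bystander, to be left alone: steel tweezers, 129 mm long, lying flat; origin at the centre of its underside.
There are look-alikes about, which are no part of the job. Of the things that look like the board, the smaller one is meant.

How it is judged:
By the outcome, as a careful person would: the job done as asked, in the order asked, and still so for the second after the job is handed in, while the arm keeps its last pose, push and grip.
It also fails if it takes over 64 s, if anything falls off the work surface, if the arm or the gripper's body presses on something with over 40 N, if the wrist force passes 120 N, or if a joint passes its speed limit or range.

## Working session

There is one attempt and no reset: what is moved stays moved. The work goes in short steps, Python scripts to look and compute and a tool call to move; the robot and the scene stay as the last step left them, time stands still between calls to the robot, and variables do not carry over. Pictures are saved under pics/ and viewed, at most 10 in all, crops included, and the job is handed in when it is done.

Besides the shell and the picture viewer there is one more tool, called in YAML: its name, and indented under it one key for each argument. carry_out: Moves the arm, as the interface text tells. Its arguments: {"type":"object","properties":{"rows":{"type":"array","items":{"type":"object","properties":{"dp":{"type":"array","items":{"type":"number"}},"turn":{"type":"number"}}}},"claw":{"type":"number"},"squeeze":{"type":"number"}},"required":["rows"]}

```bash
mkdir -p pics
cat > h.py <<'E'
import numpy as np, cv2
from bench import ctrl
def grab(n,f):
    d=ctrl.get_image(n); cv2.imwrite('pics/'+f,d['img'][:,:,::-1]); np.savez('pics/'+n+'.npz',**{k:np.array(v) for k,v in d.items()}); return d
def load(n): return np.load('pics/'+n+'.npz')
def pix2w(d,uv,z):
    p=cv2.undistortPoints(np.array([[uv]],float),d['K'],d['dist_coeffs'])[0,0]
    E=d['extrinsics']; r=E[:3,:3]@np.array([p[0],-p[1],-1]); o=E[:3,3]
    return o+r*(z-o[2])/r[2]
def w2pix(d,P):
    E=d['extrinsics']; c=(np.atleast_2d(P)-E[:3,3])@E[:3,:3]; c=c*[1,-1,-1]
    return cv2.projectPoints(c,np.zeros(3),np.zeros(3),d['K'],d['dist_coeffs'])[0][:,0]
def crop(n,f,x0,y0,x1,y1,s):
    im=load(n)['img'][y0:y1,x0:x1,::-1]; cv2.imwrite('pics/'+f,cv2.resize(im,None,fx=s,fy=s,interpolation=cv2.INTER_CUBIC))
E
python3 - <<'E'
from h import *
for n in('top','side'):
    d=grab(n,n+'0.png'); print(d['K'].tolist(),d['dist_coeffs'],d['extrinsics'].round(3).tolist())
print(ctrl.state())
E
```

```text
[[397.9354578133232, 0.0, 280.7935956516946], [0.0, 397.9354578133232, 203.01542148026132], [0.0, 0.0, 1.0]] [-0.07195462  0.          0.          0.          0.        ] [[-0.084, 0.976, -0.203, 0.37], [-0.996, -0.081, 0.023, 0.104], [0.006, 0.204, 0.979, 0.925], [0.0, 0.0, 0.0, 1.0]]
[[450.3236442395603, 0.0, 279.28634181699584], [0.0, 450.3236442395603, 203.59046029411766], [0.0, 0.0, 1.0]] [-0.04737271  0.          0.          0.          0.        ] [[0.997, 0.014, -0.081, 0.457], [-0.079, 0.456, -0.886, -0.803], [0.024, 0.89, 0.456, 0.542], [0.0, 0.0, 0.0, 1.0]]
{'time': 0.1, 'joint_pos': array([-1.41464632e+00,  3.51185009e-01,  1.65236280e+00, -1.35782114e-05,
        1.13908849e+00, -8.46224049e-02]), 'dq': array([-0.00035212, -0.00147569, -0.00317328,  0.00150363,  0.00160197,
       -0.00159478]), 'effort': array([ 1.36107799e-03, -4.98027635e+01, -2.85704720e+01,  7.00861844e-02,
        2.39424454e-02, -3.23767415e-05]), 'tcp_pos': array([ 0.1311102 , -0.53382504,  0.21815278]), 'orientation': array([-3.14055171e+00, -7.59275164e-05,  2.40778064e-01]), 'force': array([ 0.07835699,  0.65701541, -0.03419537]), 'wrist_torque': array([ 0.03174053, -0.05696597,  0.04796553]), 'grasp_force': 0.0, 'opening': 0.09329321717630434}
```

View pics/top0.png

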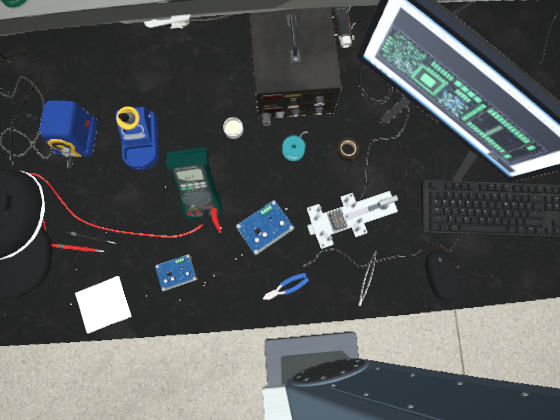

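View pics/side0.png

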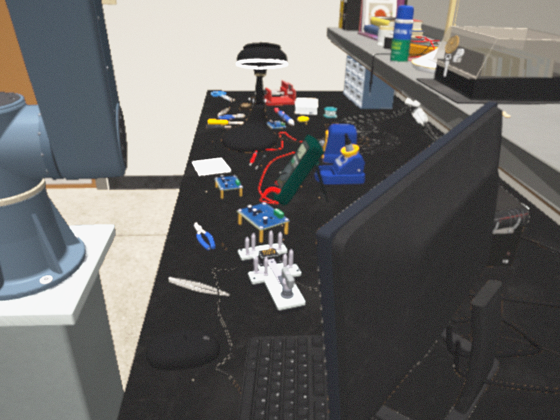

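Candidates for the board: the large blue board at top px (265,227) and the small blue board at (176,272). The blue soldering stand at (138,140) is not a board. I choose the smaller one at (176,272). The fixture's nest is near (335,220) and its knob near (385,203). Next are close crops of both.

Run:
```python
from h import *
import h
im=load('top')['img'][:,:,::-1]
a=cv2.resize(im[240:305,140:212],None,fx=8,fy=8,interpolation=cv2.INTER_CUBIC)
cv2.imwrite('pics/c1.png',a)
crop('top','c2.png',300,180,410,255,7)
d=load('top')
for uv in[(176,272),(265,227)]: print(pix2w(d,uv,.027))
```

```text
[0.41833247 0.32971243 0.027     ]
[0.50336517 0.12328242 0.027     ]
```

View pics/c1.png

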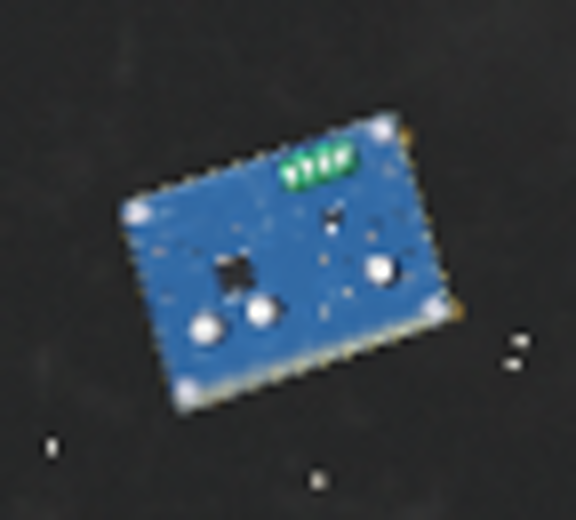

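View pics/c2.png

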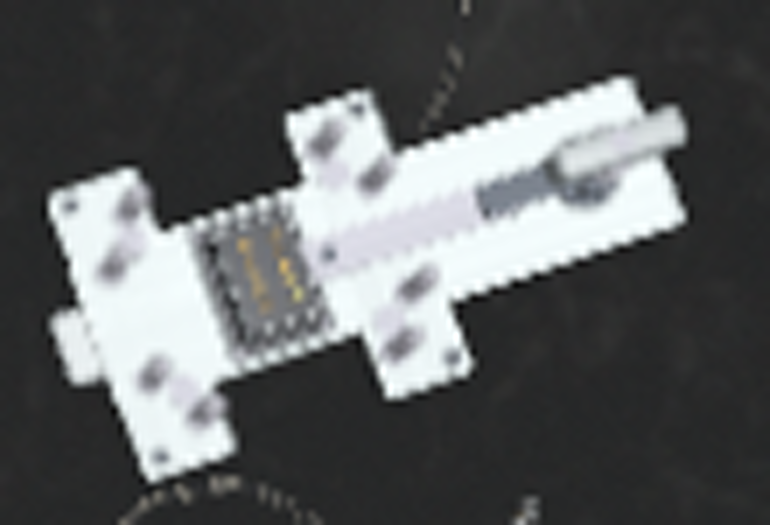

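```bash
cat > fit.py <<'E'
from h import *
from scipy.optimize import least_squares
d=load('top')
def src(p,s,x0,y0): return (np.array(p,float)+.5)/s-.5+[x0,y0]
def fit(model,px,z,x0):
    m=np.array(model,float)
    def pr(q):
        c,s=np.cos(q[2]),np.sin(q[2]); return w2pix(d,np.c_[m@np.array([[c,s],[-s,c]])+q[:2],np.full(len(m),z)])
    r=least_squares(lambda q:(pr(q)-px).ravel(),x0,x_scale=[.01,.01,.1]); print(r.x.round(4),'res px\n',r.fun.reshape(-1,2).round(2).tolist()); return r.x
E
cat > f1.py <<'E'
from fit import *
print('board');b=fit([[.03,.04],[.03,-.04],[-.03,-.04],[-.03,.04]],src([(124,200),(398,113),(454,312),(182,409)],8,140,240),.027,[.42,.33,.3])
P=src([(50,194),(150,482),(137,167),(236,445),(286,115),(370,90),(393,400),(472,372)],7,300,180)
print('fix');f=fit(np.array([[49,58],[-49,58],[49,26],[-49,26],[49,-26],[49,-58],[-49,-26],[-49,-58]])/1e3,P,.022,[.5,-.02,.3])
# knob top wing ends z=.071
for u in [(570,165),(685,120)]: print('wing',pix2w(d,src(u,7,300,180),.071).round(4))
c,s=np.cos(f[2]),np.sin(f[2]);R=np.array([[c,-s],[s,c]])
k=R@[0,-.115]+f[:2];print('knob',k, 'proj z.071',(w2pix(d,[[*k,.071]])-[300,180])*7)
for q in [(-19,45.5),(19,45.5),(35.5,34),(-35.5,-34),(19,-45.5)]:
    print('post tip',q,((w2pix(d,[[*(R@(np.array(q)/1e3)+f[:2]),.0635]])-[300,180])*7).round(0))
print('pins',((w2pix(d,[[*f[:2],.047]])-[300,180])*7).round(0))
for e in (.04,): print('dog dir test', [((w2pix(d,[[*(k+.04*np.array([-np.sin(f[2]+a),np.cos(f[2]+a)])),.038]])-[300,180])*7).round(0).tolist() for a in(-.2,-.1,0,.1,.2)])
for a in(-.2,-.1,0,.1,.2): print('wing ends',a,[((w2pix(d,[[*(k+e*np.array([-np.sin(f[2]+a),np.cos(f[2]+a)])),.071]])-[300,180])*7).round(0).tolist() for e in(.022,-.022)])
E
python3 f1.py
```

```text
board
[0.4188 0.3303 0.243 ] res px
 [[0.06, 0.11], [-0.29, -0.29], [0.25, 0.42], [-0.03, -0.24]]
fix
[ 0.5069 -0.0431  0.2344] res px
 [[-0.4, 0.42], [-0.66, -0.49], [0.19, 0.05], [0.29, 0.37], [-0.12, 0.66], [0.68, 0.07], [-0.83, -0.35], [0.88, -0.72]]
wing [ 0.5282 -0.1366  0.071 ]
wing [ 0.5396 -0.1753  0.071 ]
knob [ 0.53358894 -0.15496793] proj z.071 [[621.881124   140.65803491]]
post tip (-19, 45.5) [[162. 359.]]
post tip (19, 45.5) [[122. 245.]]
post tip (35.5, 34) [[139. 185.]]
post tip (-35.5, -34) [[418. 330.]]
post tip (19, -45.5) [[392. 157.]]
pins [[270. 266.]]
dog dir test [[[475.0, 176.0]], [[478.0, 188.0]], [[481.0, 199.0]], [[486.0, 211.0]], [[492.0, 221.0]]]
wing ends -0.2 [[[554.0, 149.0]], [[690.0, 133.0]]]
wing ends -0.1 [[[555.0, 155.0]], [[688.0, 126.0]]]
wing ends 0 [[[558.0, 162.0]], [[686.0, 119.0]]]
wing ends 0.1 [[[560.0, 168.0]], [[683.0, 113.0]]]
wing ends 0.2 [[[564.0, 174.0]], [[679.0, 107.0]]]
```

Run:
```python
from h import *
d=load('top');s=load('side')
for uv in[(515,178),(365,60)]:
    for z in(.05,.15,.25): 
        p=pix2w(d,uv,z);print(uv,p.round(3),w2pix(s,p).round(0))
st=ctrl.state()
def tool(tgt,yaw):
    y0=.2408;D=np.array(tgt)-st['tcp_pos'];return D@[np.cos(y0),np.sin(y0),0],D@[np.sin(y0),-np.cos(y0),0],-D[2]
print(tool([.5336,-.155,.2],0), tool([.40,-.30,.2],0))
```

```text
(515, 178) [ 0.565 -0.47   0.05 ] [[338. 443.]]
(515, 178) [ 0.543 -0.404  0.15 ] [[317. 342.]]
(515, 178) [ 0.521 -0.339  0.25 ] [[295. 242.]]
(365, 60) [ 0.893 -0.154  0.05 ] [[478. 276.]]
(365, 60) [ 0.833 -0.125  0.15 ] [[451. 222.]]
(365, 60) [ 0.773 -0.095  0.25 ] [[423. 165.]]
(np.float64(0.4812190121243835), np.float64(-0.27190937269171755), np.float64(0.018152779731808732)) (np.float64(0.3168941608691965), np.float64(-0.16295386223005875), np.float64(0.018152779731808732))
```

carry_out:
  rows:
    - {"dp": [0.026,-0.023,0],"turn": -0.12}
    - {"dp": [0.052,-0.046,0],"turn": -0.24}
    - {"dp": [0.078,-0.068,0],"turn": -0.36}
    - {"dp": [0.104,-0.091,0],"turn": -0.48}
    - {"dp": [0.13,-0.114,0],"turn": -0.6}
    - {"dp": [0.157,-0.137,0],"turn": -0.72}
    - {"dp": [0.183,-0.16,0],"turn": -0.84}
    - {"dp": [0.209,-0.182,0],"turn": -0.96}
    - {"dp": [0.235,-0.205,0],"turn": -1.08}
    - {"dp": [0.262,-0.228,0],"turn": -1.2}
  claw: 1
  squeeze: 20

```text
time: 0.93
tcp_pos: [0.3317, -0.2486, 0.2186]
orientation: [-3.141, -0.0, 1.446]
force: [0.5, -0.7, -0.2]
opening: 0.0934
grasp_force: 0.0
```

```bash
cat >> h.py <<'E'
def to(x,y,z,yaw):
    s=ctrl.state();a=s['orientation'][2];D=np.array([x,y,z])-s['tcp_pos']
    print('dp',np.round([D@[np.cos(a),np.sin(a),0],D@[np.sin(a),-np.cos(a),0],-D[2]],4),'turn',round(a-yaw,4),'q',s['joint_pos'].round(2))
E
python3 -c "
from h import *
to(.5336,-.155,.12,1.825)"
```

```text
dp [0.118  0.1887 0.0986] turn -0.3786 q [-0.76  0.1   1.98 -0.    1.07 -0.63]
```

carry_out:
  rows:
    - {"dp": [0.014,0.023,0.012],"turn": -0.05}
    - {"dp": [0.029,0.047,0.025],"turn": -0.1}
    - {"dp": [0.044,0.07,0.037],"turn": -0.15}
    - {"dp": [0.059,0.094,0.05],"turn": -0.2}
    - {"dp": [0.074,0.118,0.062],"turn": -0.25}
    - {"dp": [0.089,0.142,0.074],"turn": -0.3}
    - {"dp": [0.104,0.166,0.086],"turn": -0.35}
    - {"dp": [0.118,0.189,0.098],"turn": -0.38}
    - {"dp": [0.118,0.189,0.098],"turn": -0.38}
    - {"dp": [0.118,0.189,0.098],"turn": -0.38}

```text
time: 1.77
tcp_pos: [0.5339, -0.157, 0.1196]
orientation: [-3.14, -0.001, 1.822]
force: [-0.8, -0.1, 0.1]
opening: 0.0932
grasp_force: 0.0
```

```bash
python3 -c "
from h import *
to(.5336,-.155,.045,1.825)"
```

```text
dp [0.002  0.0001 0.0746] turn -0.0029 q [-0.37  0.48  1.72 -0.    0.94 -0.62]
```

carry_out:
  rows:
    - {"dp": [0.001,0,0.015]}
    - {"dp": [0.002,0,0.03]}
    - {"dp": [0.002,0,0.045]}
    - {"dp": [0.002,0,0.06]}
    - {"dp": [0.002,0,0.07]}
    - {"dp": [0.002,0,0.075]}
    - {"dp": [0.002,0,0.075]}

```text
validation failed for argument at $.ro...
```

carry_out:
  rows:
    - {"dp": [0,0,0]}
    - {"dp": [0,0,0]}
    - {"dp": [0,0,0]}
    - {"dp": [0,0,0]}
    - {"dp": [0,0,0]}
    - {"dp": [0,0,0]}
    - {"dp": [0,0,0]}
    - {"dp": [0,0,0]}
    - {"dp": [0,0,0]}
    - {"dp": [0,0,0]}
  claw: -1
  squeeze: 15

```text
validation failed for argument at $.ro...
```

Both fields are required.

carry_out:
  rows:
    - {"dp": [0.001,0,0.015],"turn": 0}
    - {"dp": [0.002,0,0.03],"turn": 0}
    - {"dp": [0.002,0,0.045],"turn": 0}
    - {"dp": [0.002,0,0.06],"turn": 0}
    - {"dp": [0.002,0,0.07],"turn": 0}
    - {"dp": [0.002,0,0.075],"turn": 0}
    - {"dp": [0.002,0,0.075],"turn": 0}

```text
time: 2.35
tcp_pos: [0.5327, -0.156, 0.0452]
orientation: [-3.141, -0.001, 1.82]
force: [-0.2, -0.1, -0.5]
opening: 0.0926
grasp_force: 0.0
```

carry_out:
  rows:
    - {"dp": [0,0,0],"turn": 0}
    - {"dp": [0,0,0],"turn": 0}
    - {"dp": [0,0,0],"turn": 0}
    - {"dp": [0,0,0],"turn": 0}
    - {"dp": [0,0,0],"turn": 0}
    - {"dp": [0,0,0],"turn": 0}
    - {"dp": [0,0,0],"turn": 0}
    - {"dp": [0,0,0],"turn": 0}
    - {"dp": [0,0,0],"turn": 0}
    - {"dp": [0,0,0],"turn": 0}
  claw: -1
  squeeze: 15

```text
time: 3.18
tcp_pos: [0.5334, -0.1558, 0.0456]
orientation: [-3.142, -0.0, 1.821]
force: [0.4, 0.7, -0.4]
opening: 0.031
grasp_force: 0.0
```

carry_out:
  rows:
    - {"dp": [0,0,0],"turn": 0}
    - {"dp": [0,0,0],"turn": 0}
    - {"dp": [0,0,0],"turn": 0}
    - {"dp": [0,0,0],"turn": 0}
    - {"dp": [0,0,0],"turn": 0}
    - {"dp": [0,0,0],"turn": 0}

```text
time: 3.68
tcp_pos: [0.5351, -0.1555, 0.0458]
orientation: [3.138, 0.001, 1.82]
force: [8.7, 3.6, -5.7]
opening: 0.0121
grasp_force: 14.9
```

carry_out:
  rows:
    - {"dp": [0,0.001,0],"turn": -0.06}
    - {"dp": [0,0.002,0],"turn": -0.14}
    - {"dp": [0,0.002,0],"turn": -0.24}
    - {"dp": [0,0.002,0],"turn": -0.34}
    - {"dp": [0,0.002,0],"turn": -0.45}
    - {"dp": [0,0.002,0],"turn": -0.56}
    - {"dp": [0,0.002,0],"turn": -0.68}
    - {"dp": [0,0.002,0],"turn": -0.8}
    - {"dp": [0,0.002,0],"turn": -0.92}
    - {"dp": [0,0.002,0],"turn": -1.0}

```text
time: 4.52
tcp_pos: [0.5363, -0.1543, 0.0457]
orientation: [3.14, 0.001, 2.827]
force: [6.4, 8.6, -2.0]
opening: 0.0119
grasp_force: 15.0
```

carry_out:
  rows:
    - {"dp": [0,0,0],"turn": 0}
    - {"dp": [0,0,0],"turn": 0}
    - {"dp": [0,0,0],"turn": 0}

```text
time: 4.77
tcp_pos: [0.5363, -0.1543, 0.0457]
orientation: [3.14, 0.001, 2.821]
force: [4.3, 7.6, -1.7]
opening: 0.0121
grasp_force: 15.0
```

```bash
python3 -c "
from h import *
s=ctrl.state();print(s['joint_pos'],s['wrist_torque'],s['force'])"
```

```text
[-0.36441708  0.598502    1.75660534  0.00239971  0.78519281 -1.6158349 ] [ 1.43648167 -1.20798295  0.03493749] [ 4.29214403  7.59725816 -1.68902963]
```

carry_out:
  rows:
    - {"dp": [0,0,0],"turn": 0}
    - {"dp": [0,0,0],"turn": 0}
    - {"dp": [0,0,0],"turn": 0}
    - {"dp": [0,0,0],"turn": 0}
    - {"dp": [0,0,0],"turn": 0}
    - {"dp": [0,0,0],"turn": 0}
  claw: 1

```text
time: 5.27
tcp_pos: [0.5353, -0.1554, 0.0456]
orientation: [-3.142, -0.0, 2.821]
force: [0.2, 0.7, -0.5]
opening: 0.0472
grasp_force: 0.0
```

carry_out:
  rows:
    - {"dp": [0,0,-0.02],"turn": 0}
    - {"dp": [0,0,-0.05],"turn": 0}
    - {"dp": [0,0,-0.08],"turn": 0.1}
    - {"dp": [0,0,-0.11],"turn": 0.2}
    - {"dp": [0,0,-0.14],"turn": 0.3}
    - {"dp": [0,0,-0.17],"turn": 0.4}
    - {"dp": [0,0,-0.17],"turn": 0.5}
    - {"dp": [0,0,-0.17],"turn": 0.6}
    - {"dp": [0,0,-0.17],"turn": 0.7}
    - {"dp": [0,0,-0.17],"turn": 0.8}

```text
time: 6.1
tcp_pos: [0.5353, -0.1553, 0.2158]
orientation: [3.141, 0.0, 2.016]
force: [-0.5, -0.3, 0.2]
opening: 0.093
grasp_force: 0.0
```

```bash
python3 -c "
from h import *
to(.4198,.3315,.15,1.81)"
```

```text
dp [0.4891 0.1053 0.0658] turn 0.2057 q [-0.37  0.37  1.64 -0.    1.14 -0.81]
```

carry_out:
  rows:
    - {"dp": [0.035,0.007,0],"turn": 0.02}
    - {"dp": [0.07,0.015,0],"turn": 0.04}
    - {"dp": [0.105,0.022,0],"turn": 0.06}
    - {"dp": [0.14,0.03,0],"turn": 0.08}
    - {"dp": [0.175,0.037,0],"turn": 0.1}
    - {"dp": [0.21,0.045,0],"turn": 0.12}
    - {"dp": [0.245,0.052,0],"turn": 0.14}
    - {"dp": [0.28,0.06,0],"turn": 0.16}
    - {"dp": [0.315,0.068,0],"turn": 0.18}
    - {"dp": [0.35,0.076,0],"turn": 0.2}

```text
time: 6.93
tcp_pos: [0.4509, 0.1945, 0.2158]
orientation: [3.141, 0.0, 1.82]
force: [0.3, 0.2, 0.4]
opening: 0.0926
grasp_force: 0.0
```

```bash
python3 -c "
from h import *
to(.4198,.3315,.10,1.81)
grab('top','t1.png'); crop('top','c3.png',300,180,410,255,7)"
```

```text
dp [0.1405 0.0037 0.1158] turn 0.0096 q [ 0.31  0.25  1.8  -0.    1.09  0.06]
```

View pics/c3.png

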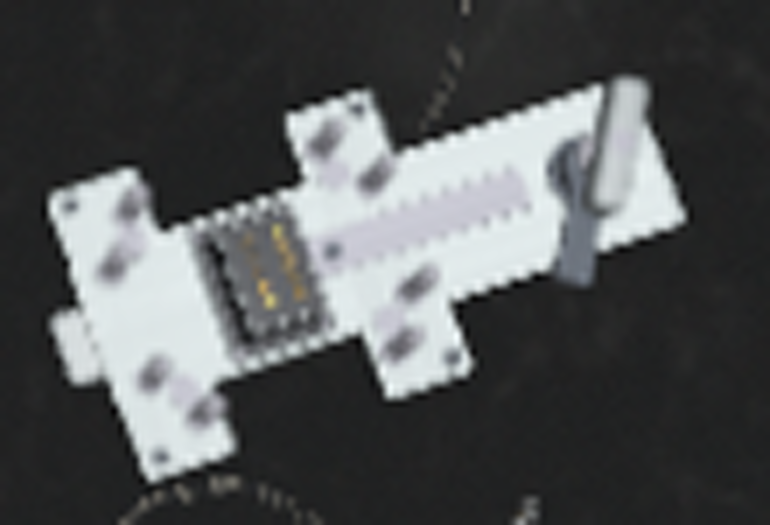

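The knob's dog now points toward the robot, with its tip at crop (575,280). The tongue (320–530, 210) is uncovered and the pins have moved up, so the block has sprung. Next I go to the board.

carry_out:
  rows:
    - {"dp": [0.03,0.001,0.015],"turn": 0.01}
    - {"dp": [0.06,0.002,0.03],"turn": 0.01}
    - {"dp": [0.09,0.003,0.05],"turn": 0.01}
    - {"dp": [0.12,0.004,0.075],"turn": 0.01}
    - {"dp": [0.14,0.004,0.1],"turn": 0.01}
    - {"dp": [0.14,0.004,0.115],"turn": 0.01}
    - {"dp": [0.14,0.004,0.115],"turn": 0.01}
    - {"dp": [0.14,0.004,0.115],"turn": 0.01}

```text
time: 7.65
tcp_pos: [0.4206, 0.3293, 0.1005]
orientation: [-3.14, 0.001, 1.811]
force: [0.2, 0.3, 1.1]
opening: 0.0932
grasp_force: 0.0
```

```bash
python3 -c "
from h import *
to(.4198,.3315,.008,1.81)
grab('side','s1.png'); crop('side','c4.png',190,120,300,260,4)"
```

```text
dp [ 0.0023 -0.0003  0.0925] turn 0.0011 q [ 0.58  0.48  1.79 -0.    0.87  0.34]
```

View pics/c4.png

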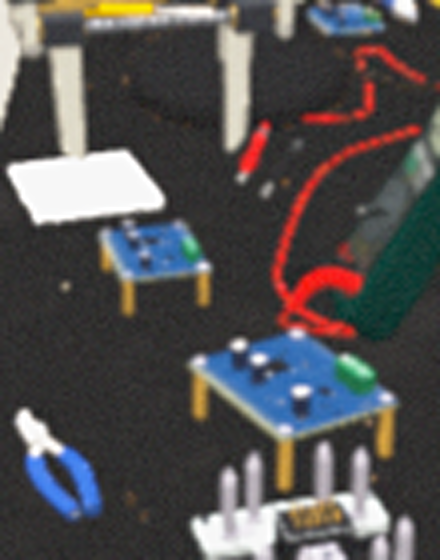

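The open fingers straddle the small board at crop (155,250), and nothing is in the way. The 60×80 mm fit confirms it is the right board. Descending.

carry_out:
  rows:
    - {"dp": [0.001,0,0.02],"turn": 0}
    - {"dp": [0.002,0,0.04],"turn": 0}
    - {"dp": [0.002,0,0.06],"turn": 0}
    - {"dp": [0.002,0,0.075],"turn": 0}
    - {"dp": [0.002,0,0.085],"turn": 0}
    - {"dp": [0.002,0,0.09],"turn": 0}
    - {"dp": [0.002,0,0.0925],"turn": 0}
    - {"dp": [0.002,0,0.0925],"turn": 0}
    - {"dp": [0.002,0,0.0925],"turn": 0}
  squeeze: 10

```text
time: 8.45
tcp_pos: [0.4209, 0.3317, 0.009]
orientation: [3.14, -0.0, 1.811]
force: [-0.2, -0.7, -0.4]
opening: 0.0931
grasp_force: 0.0
```

carry_out:
  rows:
    - {"dp": [0,0,0],"turn": 0}
    - {"dp": [0,0,0],"turn": 0}
    - {"dp": [0,0,0],"turn": 0}
    - {"dp": [0,0,0],"turn": 0}
    - {"dp": [0,0,0],"turn": 0}
    - {"dp": [0,0,0],"turn": 0}
    - {"dp": [0,0,0],"turn": 0}
    - {"dp": [0,0,0],"turn": 0}
    - {"dp": [0,0,0],"turn": 0}
  claw: -1

```text
time: 9.2
tcp_pos: [0.4204, 0.3315, 0.0082]
orientation: [3.142, -0.0, 1.811]
force: [0.1, -0.3, 1.2]
opening: 0.0596
grasp_force: 10.0
```

carry_out:
  rows:
    - {"dp": [0,0,0],"turn": 0}
    - {"dp": [0,0,0],"turn": 0}
    - {"dp": [0,0,0],"turn": 0}
    - {"dp": [0,0,0],"turn": 0}
  squeeze: 40

```text
time: 9.53
tcp_pos: [0.4204, 0.3315, 0.0082]
orientation: [3.142, -0.0, 1.811]
force: [-1.1, -0.6, 1.5]
opening: 0.0581
grasp_force: 40.0
```

carry_out:
  rows:
    - {"dp": [0,0,-0.005],"turn": 0}
    - {"dp": [0,0,-0.02],"turn": 0}
    - {"dp": [0,0,-0.04],"turn": 0}
    - {"dp": [0,0,-0.06],"turn": 0}
    - {"dp": [0,0,-0.08],"turn": 0}
    - {"dp": [0,0,-0.1],"turn": 0}
    - {"dp": [0,0,-0.11],"turn": 0}
    - {"dp": [0,0,-0.112],"turn": 0}

```text
time: 10.2
tcp_pos: [0.4211, 0.332, 0.1219]
orientation: [3.139, -0.001, 1.811]
force: [0.6, 0.5, -1.7]
opening: 0.0582
grasp_force: 40.0
```

```bash
python3 -c "
from h import *
to(.5079,-.0419,.12,1.805)"
```

```text
dp [-0.3838 -0.0045  0.0019] turn 0.0058 q [ 0.58  0.45  1.78 -0.    0.91  0.34]
```

carry_out:
  rows:
    - {"dp": [-0.01,0,0],"turn": 0}
    - {"dp": [-0.03,0,0],"turn": 0}
    - {"dp": [-0.055,0,0],"turn": 0}
    - {"dp": [-0.08,-0.001,0],"turn": 0.005}
    - {"dp": [-0.105,-0.001,0],"turn": 0.005}
    - {"dp": [-0.13,-0.001,0],"turn": 0.005}
    - {"dp": [-0.155,-0.002,0],"turn": 0.005}
    - {"dp": [-0.18,-0.002,0],"turn": 0.005}
    - {"dp": [-0.205,-0.002,0],"turn": 0.005}
    - {"dp": [-0.23,-0.003,0],"turn": 0.005}

```text
time: 11.03
tcp_pos: [0.4715, 0.1055, 0.1188]
orientation: [-3.139, -0.0, 1.806]
force: [0.9, 0.3, -0.3]
opening: 0.0582
grasp_force: 40.0
```

carry_out:
  rows:
    - {"dp": [-0.025,0,0],"turn": 0}
    - {"dp": [-0.05,0,0],"turn": 0}
    - {"dp": [-0.075,-0.001,0],"turn": 0}
    - {"dp": [-0.1,-0.001,0],"turn": 0}
    - {"dp": [-0.12,-0.001,0],"turn": 0}
    - {"dp": [-0.135,-0.002,0],"turn": 0}
    - {"dp": [-0.145,-0.002,0],"turn": 0}
    - {"dp": [-0.151,-0.002,0],"turn": 0}
    - {"dp": [-0.153,-0.002,0],"turn": 0}
    - {"dp": [-0.153,-0.002,0],"turn": 0}

```text
time: 11.87
tcp_pos: [0.5055, -0.0418, 0.1197]
orientation: [-3.141, -0.0, 1.806]
force: [-0.5, -0.5, -0.6]
opening: 0.0582
grasp_force: 40.0
```

```bash
python3 -c "
from h import *
to(.5079,-.0419,.12,1.805)
grab('top','t2.png'); crop('top','c5.png',290,160,400,240,7)
grab('side','s2.png'); crop('side','c6.png',205,175,325,315,4)
"
```

```text
dp [-0.0006  0.0023 -0.0003] turn 0.0006 q [-0.17  0.41  1.85  0.    0.88 -0.41]
```

View pics/c5.png

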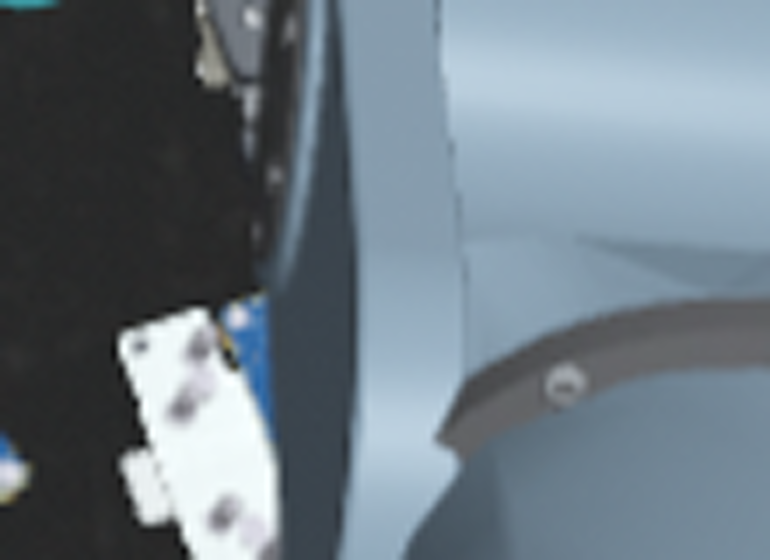

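View pics/c6.png

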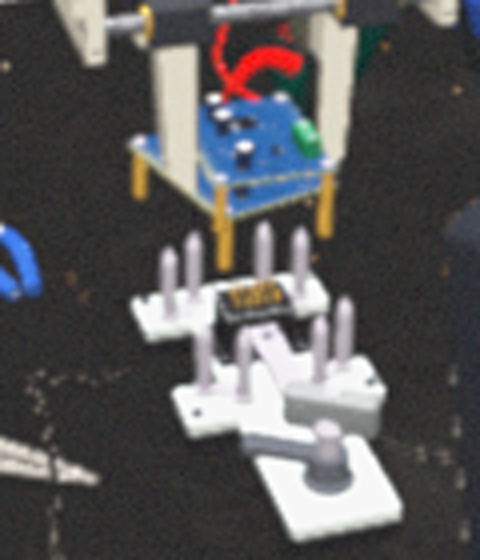

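Top crop: the board is mostly hidden by the wrist. In the side crop, the held board sits over the posts with its green terminal (305,138) on the +x side, but the large board behind it overlaps the lower edge. I'll fit the post tips in this side view and check the screw-head dots against prediction.

Run:
```python
import fit; from fit import *
fit.d=load('side')
o=lambda L:src(L,4,205,175)
P=o([(168,250),(193,233),(263,225),(301,230),(204,328),(243,331),(320,318),(344,298)])
m=np.array([(-35.5,34),(-19,45.5),(19,45.5),(35.5,34),(-35.5,-34),(-19,-45.5),(19,-45.5),(35.5,-34)])/1e3
f=fit.fit(m,P,.0635,[.507,-.042,.234])
print('predict home-over-board corners/dots/terminal at tcp')
c,s=np.cos(.235),np.sin(.235);R=np.array([[c,-s],[s,c]])
for n,q in dict(nearL=(-26,-36),nearR=(26,-36),farR=(26,36),farL=(-26,36),cR=(30,-40),cL=(-30,-40)).items():
    w=R@(np.array(q)/1e3)+[.5055,-.0418]; print(n,((fit.w2pix(fit.d,[[*w,.1397]])-[205,175])*4).round(0))
```

```text
Traceback (most recent call last):
AttributeError: 'function' object has no attribute 'fit'
```

Run:
```python
import fit as F; from h import *
F.d=load('side')
o=lambda L:F.src(L,4,205,175)
P=o([(168,250),(193,233),(263,225),(301,230),(204,328),(243,331),(320,318),(344,298)])
m=np.array([(-35.5,34),(-19,45.5),(19,45.5),(35.5,34),(-35.5,-34),(-19,-45.5),(19,-45.5),(35.5,-34)])/1e3
f=F.fit(m,P,.0635,[.507,-.042,.234])
c,s=np.cos(.235),np.sin(.235);R=np.array([[c,-s],[s,c]])
for n,q in dict(nearL=(-26,-36),nearR=(26,-36),farR=(26,36),farL=(-26,36),cR=(30,-40),cL=(-30,-40)).items():
    w=R@(np.array(q)/1e3)+[.5055,-.0418]; print(n,((w2pix(F.d,[[*w,.1397]])-[205,175])*4).round(0))
```

```text
[ 0.5064 -0.0444  0.2416] res px
 [[-0.14, 0.25], [-0.04, 0.53], [0.07, -0.06], [-0.18, 0.29], [-0.07, -1.27], [0.24, -0.12], [0.0, 0.0], [0.1, 0.53]]
nearL [[221. 178.]]
nearR [[328. 163.]]
farR [[282.  97.]]
farL [[181. 109.]]
cR [[339. 166.]]
cL [[215. 183.]]
```

carry_out:
  rows:
    - {"dp": [-0.001,0.0013,0.01],"turn": -0.004}
    - {"dp": [-0.001,0.0013,0.02],"turn": -0.004}
    - {"dp": [-0.001,0.0013,0.03],"turn": -0.004}
    - {"dp": [-0.001,0.0013,0.04],"turn": -0.004}
    - {"dp": [-0.001,0.0013,0.05],"turn": -0.004}
    - {"dp": [-0.001,0.0013,0.06],"turn": -0.004}
    - {"dp": [-0.001,0.0013,0.066],"turn": -0.004}
    - {"dp": [-0.001,0.0013,0.07],"turn": -0.004}
    - {"dp": [-0.001,0.0013,0.07],"turn": -0.004}
    - {"dp": [-0.001,0.0013,0.07],"turn": -0.004}

```text
time: 12.8
tcp_pos: [0.5074, -0.0426, 0.0502]
orientation: [3.142, -0.0, 1.81]
force: [-0.4, 0.4, 0.1]
opening: 0.0583
grasp_force: 40.0
```

```bash
python3 -c "
from h import *
to(.507,-.0425,.04,1.81);print(ctrl.state()['force'],ctrl.state()['tcp_pos'])
grab('side','s3.png'); crop('side','c7.png',225,205,315,305,6)
"
```

```text
dp [ 0.0002 -0.0004  0.0102] turn -0.0003 q [-0.18  0.53  1.88  0.    0.73 -0.41]
[-0.44659858  0.38472592  0.06820769] [ 0.50739288 -0.04256096  0.0501549 ]
```

View pics/c7.png

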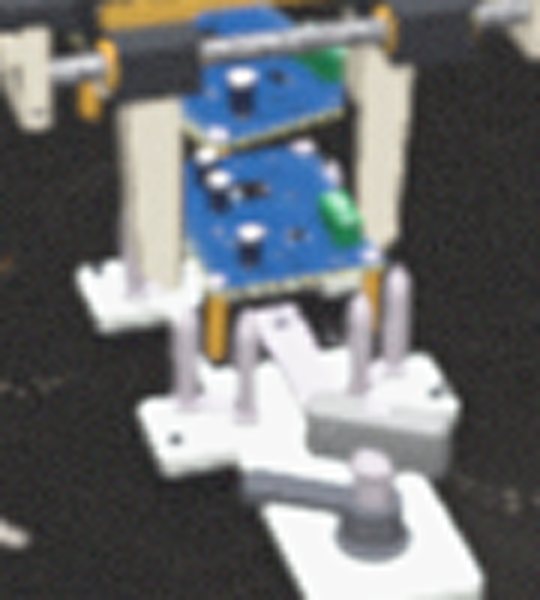

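Side crop: the board is centred over the posts. Its near edge runs (205,295)–(380,265), between post tips (183,305) and (398,270), with the terminal on the +x side. Lowering in small steps while watching the force.

carry_out:
  rows:
    - {"dp": [0,0,0.002],"turn": 0}
    - {"dp": [0,0,0.004],"turn": 0}
    - {"dp": [0,0,0.006],"turn": 0}
    - {"dp": [0,0,0.008],"turn": 0}
    - {"dp": [0,0,0.01],"turn": 0}
    - {"dp": [0,0,0.01],"turn": 0}
    - {"dp": [0,0,0.01],"turn": 0}

```text
time: 13.43
tcp_pos: [0.5072, -0.0425, 0.04]
orientation: [-3.141, -0.0, 1.81]
force: [0.8, 0.3, -0.3]
opening: 0.0581
grasp_force: 40.0
```

No contact yet. The pins should touch at TCP ≈ 0.038 and the board should be home at ≈ 0.032.

carry_out:
  rows:
    - {"dp": [0,0,0.001],"turn": 0}
    - {"dp": [0,0,0.002],"turn": 0}
    - {"dp": [0,0,0.003],"turn": 0}
    - {"dp": [0,0,0.004],"turn": 0}
    - {"dp": [0,0,0.005],"turn": 0}
    - {"dp": [0,0,0.005],"turn": 0}
    - {"dp": [0,0,0.005],"turn": 0}

```text
time: 14.02
tcp_pos: [0.5075, -0.0426, 0.0353]
orientation: [3.141, 0.0, 1.81]
force: [-1.6, 0.2, 5.2]
opening: 0.0582
grasp_force: 40.0
```

carry_out:
  rows:
    - {"dp": [0,0,0.001],"turn": 0}
    - {"dp": [0,0,0.0015],"turn": 0}
    - {"dp": [0,0,0.002],"turn": 0}
    - {"dp": [0,0,0.0025],"turn": 0}
    - {"dp": [0,0,0.003],"turn": 0}
    - {"dp": [0,0,0.003],"turn": 0}
    - {"dp": [0,0,0.003],"turn": 0}
    - {"dp": [0,0,0.003],"turn": 0}

```text
time: 14.68
tcp_pos: [0.5076, -0.0426, 0.0325]
orientation: [3.141, 0.0, 1.81]
force: [-1.5, -0.1, 6.7]
opening: 0.0577
grasp_force: 40.0
```

carry_out:
  rows:
    - {"dp": [0,0,0.0005],"turn": 0}
    - {"dp": [0,0,0.001],"turn": 0}
    - {"dp": [0,0,0.0015],"turn": 0}
    - {"dp": [0,0,0.002],"turn": 0}
    - {"dp": [0,0,0.002],"turn": 0}
    - {"dp": [0,0,0.002],"turn": 0}

```text
time: 15.18
tcp_pos: [0.5078, -0.0426, 0.0317]
orientation: [3.141, 0.0, 1.81]
force: [-6.9, 0.7, 26.3]
opening: 0.0581
grasp_force: 40.0
```

carry_out:
  rows:
    - {"dp": [0,-0.0003,-0.0004],"turn": 0}
    - {"dp": [0,-0.0003,-0.0007],"turn": 0}
    - {"dp": [0,-0.0003,-0.0007],"turn": 0}
    - {"dp": [0,-0.0003,-0.0007],"turn": 0}
    - {"dp": [0,-0.0003,-0.0007],"turn": 0}
    - {"dp": [0,-0.0003,-0.0007],"turn": 0}

```text
time: 15.68
tcp_pos: [0.5076, -0.0426, 0.0319]
orientation: [3.14, 0.001, 1.81]
force: [-3.0, 1.4, 16.9]
opening: 0.058
grasp_force: 40.0
```

```bash
python3 -c "
from h import *
grab('side','s4.png'); crop('side','c8.png',225,205,315,305,6)
s=ctrl.state();print(s['force'],s['wrist_torque'],s['tcp_pos'],s['orientation'],s['opening'])
"
```

```text
[-3.00200762  1.74140955 17.40289143] [ 0.16429479  0.50207561 -0.01913158] [ 0.50764524 -0.04260375  0.03190722] [3.14015884e+00 4.95295849e-04 1.80981981e+00] 0.057797481026958884
```

View pics/c8.png

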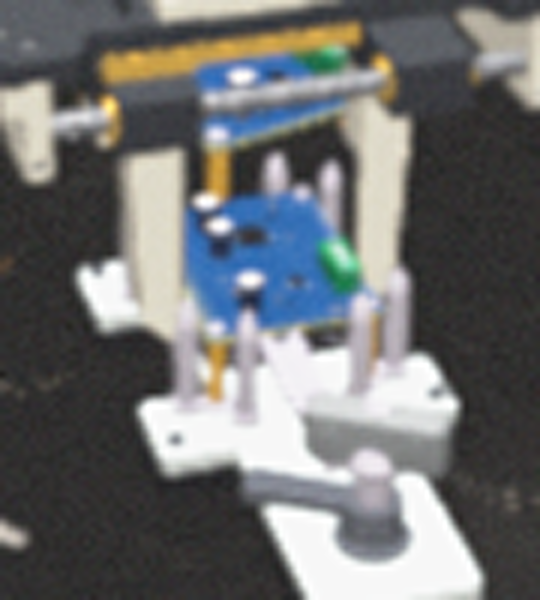

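The board sits between the posts, level, with its stand-offs on the deck pads near (217,400). Its centre height is about 0.050 m and the push is steady at about 17 N, roughly 9 N beyond the spring.

```bash
python3 -c "
from h import *
print(ctrl.state()['force'],ctrl.hand_in())"
```

```text
the job is handed in; nothing more can be done
[-3.00200762  1.74140955 17.40289143] None
```

The job is handed in. The knob is turned about 1 rad anticlockwise and the pin block has sprung up. The board is held home between the guide posts, terminal side away from the robot, with a steady push of about 17 N (about 9 N beyond the spring).

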